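Empty the slide-box tipping tray into the discard tub

ROBOT

A 6-joint arm with a two-finger parallel gripper is mounted at the origin on the work surface. World frame = base frame: x ahead of the robot, y to its left, z up, the work surface at z = 0. Lengths are in m, angles in rad, forces in N, time in s.
With the tool pointing down it reaches from about 0.25 to 0.8 m from the base axis. Payload 8.5 kg.
Tool frame: the origin (TCP) lies midway between the tips of the shut fingers; the grasp point (between the pads) lies 19 mm behind it; z points along the fingers, y is the direction in which the jaws open and shut (so a half turn about z gives the same grasp; the last joint's range is limited). The gripper opens to 85 mm and grips with 20 to 120 N. Pads are 22 mm wide; open, the fingers measure 114 mm over their backs; the gripper's body (76 mm by 85 mm) begins 54 mm behind the grasp point. The pads swing forward as they close: fully open they stand 13 mm farther back than shut.
Start: joints at [1.207, 0.238, -0.013, 1.319, 0, 1.571], TCP at [0.187, 0.491, 0.231] pointing down, gripper open.
Joint ranges: [-2.66, 2.66], [-1.03, 1.9], [-1.14, 1.46], [-1.82, 2.27], [-1.45, 1.34], [-3.14, 3.14]. Speed limits (rad/s): [2.22, 2.22, 2.79, 3.14, 3.14, 3.14].

INTERFACE

Orientations are given as a rotation vector (axis times angle).
In Python, from cell import sensors, viewer, order gives the robot as it stands. The module is installed in compiled form; this text tells all that it offers.
- The arm moves only by the shell command python3 -m crank 'ROWS' [OPENING] [FORCE]. ROWS is JSON, a list of rows, each a list of 2 entries, a list of its own where there are three numbers: the shift along the tool's x, y, z in cm, then the turn about the tool's z in rad. A call has 1 to 12 rows; each row shifts and turns the commanded pose from where the row before left it, along the tool's axes as they then stand; what a row does not reach is not made up. A row lasts 1/10 s, in which the tool goes at most 50 mm and 8.59 degrees, less where a joint would pass 70% of its speed; a pose out of reach is approached as far as the arm can. A call with a gripper value outside its range is refused whole. OPENING is the closure, from 0 (fully open) to 1 (shut), set as the call begins (- or left out, the last holds). The fingers move at their own pace and stop on an object; FORCE is the grip in N (left out, the last holds). Time passes only in rows, so rows that do not move let the fingers close. It gives the time, the measured TCP pose, the force and the opening at its end, in the units of the state.
- sensors.get_state(): the state, without advancing time (a new reading comes with each control period).
- viewer.camera(name): name is "scene" or "top"; returns a dict with "img" (400x640x3 uint8, red, green, blue), "fx", "fy", "cx", "cy" (pixels), "extrinsics" (4x4, takes a point from world to camera coordinates). Camera axes: x right, y down, z forward; pixel columns grow to the right and rows downward; lengths in m; the calibration is good to about 2 mm. A picture is of the moment at which its call begins. There is no depth.
- order.hand_in(): hands the job in, once; it reports no verdict.
The state is a dict: "t": time; "joint_positions": joint angles; "qvel": joint speeds; "joint_efforts": joint torques, N m; "position": TCP position; "tool_rot": TCP orientation; "contact_force": force on the tool from outside, world axes, zero at the start; "torque": the same for the moment, N m; "width": finger opening in m.
Only numpy, scipy, OpenCV 4.12 (cv2) and the standard library are available. Lean on these libraries where they do the work, as an engineer would, in place of code of your own. Each camera call takes 0.05 s, during which the arm holds its last target. There are 200 camera calls.

TASK

Empty the tipping tray: push its side lever away from you until the tray is tipped to 40 degrees, the long mark on the scale (within 7 degrees), and hold it there for about two seconds so that both slide boxes slide out into the tub. Then ease the lever back so that the tray comes down gently, without dropping, and lies level again. Never tip it past 55 degrees, and do not disturb the bottle, the canister and the dish standing around it.

Things in the scene. Friction and masses are not known exactly. Their poses are not given: they have to be found in the camera images.
- stand: Fixed grey metal stand, base 185 x 170 mm. Origin: on the table, 60 mm nearer the robot than the hinge axis; x points away from the robot to the tub, y left, z up. Hinge axis along y at x +60, z +110 mm. On its right, between tray (y -65) and lever, at y -86, stands a thin steel arc of radius 62 mm about the hinge: short dark marks every 10 degrees from 0 to 60, a long one at 40.
- hinge (a point): Point on the hinge axis at the middle of the tray's width, 110 mm above the table; its axes are the stand's. It does not move as the tray tips.
- tray (a joint): Tilt of tray and lever (one rigid part, about 0.55 kg), rad: 0 level, on its stop; grows as the near end rises and the lever leans away; 40 degrees = 0.698. Steel tray, open at its far end, 130 mm wide, reaching 170 mm nearer than the hinge axis and 55 mm beyond; floor 10 mm above the axis, walls 30 mm. Falls back level by its weight if let go, almost no friction; 3 to 6 N on the pad tips it.
- lever_pad (a point): Centre of the near face of the black pad (50 wide, 70 tall, 12 mm thick) atop the lever on the stand's right, 115 mm from the tray's middle; 25 mm free between pad and tray. Tray level: lever upright, this point 110 mm above and 6 mm nearer than the hinge axis (pad 75 to 145 mm above it). It swings away (stand's +x) in an arc about the axis. Near side free; nothing latches.
- box_a: White plastic slide box 85 x 32 x 18 mm, about 50 g, lying in the tray with its long side (its x) along the tray. Origin: centre of its underside. It begins to slide when the tray is tipped about 20 to 29 degrees.
- box_b: The second, like box_a, beside it.
- box_a_mid (a point): Middle of box_a.
- box_b_mid (a point): Middle of box_b.
- tub: Loose open grey plastic tub 190 x 200 mm (x, y), 60 mm tall, walls 5 mm, 0.6 kg, standing on the table under the tray's open far end. Origin: centre of its underside.
- reagent: Amber bottle, 64 mm across, 140 mm tall, left (+y) of the stand: leave alone. Origin: centre of its underside.
- canister: Black lens canister, 52 mm across, 65 mm tall, left (+y) of the stand: leave alone. Origin: centre of its underside.
- dish: Clear closed culture dish, 94 mm across, 18 mm tall, on the right (-y), beyond the lever: leave alone. Origin: centre of its underside.

How it is judged:
By the outcome, as a careful person would: the job done as asked, in the order asked, and still so for the second after the job is handed in, with the robot touching nothing.
It also fails if it takes over 45 s, if anything falls off the work surface, if the arm or the gripper's body presses on something with over 40 N, if the wrist force passes 120 N, or if a joint passes its speed limit or range.

## Working session

There is one attempt and no reset: what is moved stays moved. The work goes in short steps, Python scripts to look and compute and a shell command to move; the robot and the scene stay as the last step left them, time stands still between calls to the robot, and variables do not carry over. Pictures are saved under pics/ and viewed, about 8 in all and at most 12, crops included, and the job is handed in when it is done.

```bash
mkdir -p pics
python3 - <<'E'
from cell import sensors, viewer
import cv2,numpy as np
for n in("scene","top"):
    c=viewer.camera(n); cv2.imwrite(f"pics/{n}0.png",c["img"][:,:,::-1])
    print(n,c["fx"],c["fy"],c["cx"],c["cy"],np.round(c["extrinsics"],4).tolist())
print(sensors.get_state())
E
```

```text
scene 463.57936549459816 463.57936549459816 328.5341491275879 194.57109231489522 [[-0.4615, 0.8871, 0.0065, 0.2199], [0.7317, 0.3848, -0.5626, -0.3148], [-0.5016, -0.2549, -0.8267, 1.5143], [0.0, 0.0, 0.0, 1.0]]
top 389.68598767263194 389.68598767263194 328.49487860457594 196.39582872891006 [[-0.0297, -0.9996, -0.0036, 0.0372], [-0.9898, 0.0299, -0.1395, 0.5799], [0.1395, -0.0006, -0.9902, 1.0572], [0.0, 0.0, 0.0, 1.0]]
{'t': 0.1, 'joint_positions': array([ 1.20696826e+00,  2.38698636e-01, -1.42058567e-02,  1.31921550e+00,
       -6.33141073e-06,  1.57079965e+00]), 'qvel': array([ 1.06443062e-03,  7.67898730e-04,  1.22413419e-03, -2.43983771e-03,
        7.68385100e-04, -5.83393676e-05]), 'joint_efforts': array([ 1.91411659e-04, -5.39722574e+01,  3.46997058e+01,  1.33888924e-02,
        3.71151293e-05,  1.92413552e-06]), 'position': array([0.18668279, 0.49025922, 0.23073957]), 'tool_rot': array([-5.68315738e-01, -3.08952294e+00,  2.04655362e-03]), 'contact_force': array([-0.09286244, -1.23065649, -0.11211495]), 'torque': array([-0.04509693,  0.02008066, -0.00753587]), 'width': 0.08517432304803507}
```

View pics/scene0.png

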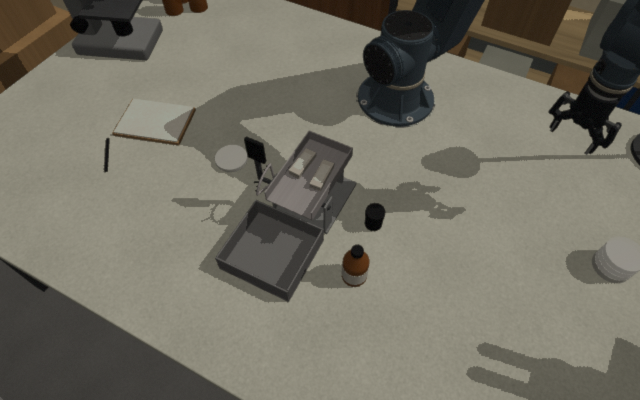

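View pics/top0.png

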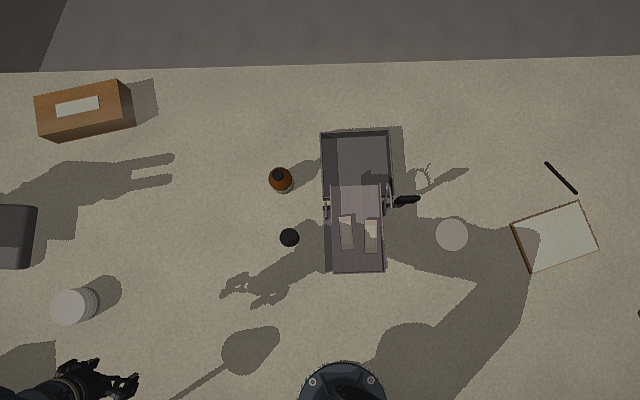

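The scene view shows the pad near (256,150), the tray near (310,170) and the dish near (231,157). In the top view the pad is at (407,199), the tray spans columns 330–385 and rows 185–272, and the dish is at (451,234). I'll enlarge both views.

Run:
```python
import cv2,numpy as np
a=cv2.imread("pics/scene0.png")[120:240,205:365];b=cv2.imread("pics/top0.png")[120:280,315:475]
a=cv2.resize(a,None,fx=3.5,fy=3.5,interpolation=cv2.INTER_CUBIC)[:,:400]
b=cv2.resize(b,None,fx=2.5*1.0,fy=2.5,interpolation=cv2.INTER_CUBIC)
h=max(a.shape[0],b.shape[0]);o=np.zeros((h,800,3),np.uint8);o[:a.shape[0],:400]=a;o[:b.shape[0],400:800]=b
cv2.imwrite("pics/crop0.png",cv2.convertScaleAbs(o,alpha=1.5))
```

```text
(no output)
```

View pics/crop0.png

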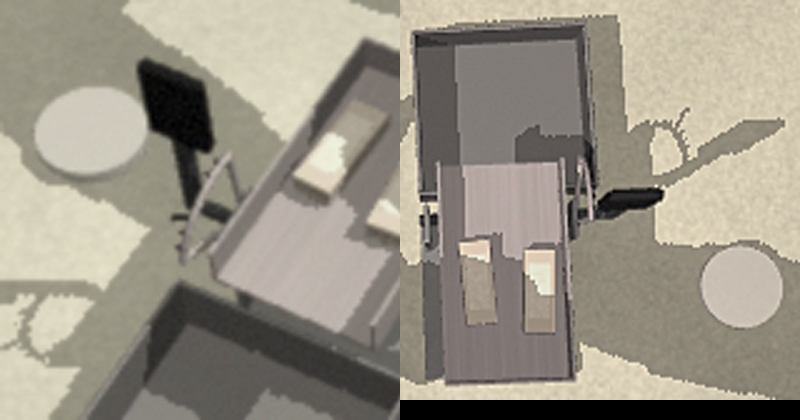

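```bash
cat > h.py <<'E'
import numpy as np,cv2
from cell import viewer
def ray(c,u,v):
    E=c["extrinsics"];R=E[:3,:3];o=-R.T@E[:3,3]
    return o,R.T@np.array([(u-c["cx"])/c["fx"],(v-c["cy"])/c["fy"],1])
def plane(c,u,v,z):
    o,d=ray(c,u,v);return o+d*(z-o[2])/d[2]
def proj(c,p):
    q=c["extrinsics"][:3,:3]@p+c["extrinsics"][:3,3];return np.array([c["fx"]*q[0]/q[2]+c["cx"],c["fy"]*q[1]/q[2]+c["cy"]])
def stand(org,yaw,p):
    c,s=np.cos(yaw),np.sin(yaw);return org+np.array([c*p[0]-s*p[1],s*p[0]+c*p[1],p[2]])
E
python3 - <<'E'
from h import *
T=viewer.camera("top");S=viewer.camera("scene");np.set_printoptions(precision=4,suppress=True)
nl=plane(T,333.4,272.4,.15);nr=plane(T,384.6,272,.15)
fl=plane(T,331,185,.12);fr=plane(T,380.5,184,.12)
# same in scene: near rim corners
print("near rim",nl,nr,"floor far",fl,fr)
print("yaw L",np.arctan2(*(fl-nl)[1::-1]),"R",np.arctan2(*(fr-nr)[1::-1]),"near",np.arctan2(*(nl-nr)[1::-1])-np.pi/2)
# masks
for n,c,box in(("top",T,(392,190,425,210)),("scene",S,(240,132,270,166))):
    g=c["img"].max(2);x0,y0,x1,y1=box
    m=(g[y0:y1,x0:x1]<35).astype(np.uint8)
    k,l,st,ce=cv2.connectedComponentsWithStats(m);i=1+st[1:,4].argmax()
    ct=cv2.findContours((l==i).astype(np.uint8),0,1)[0][0]
    print(n,st[i],ce[i]+[x0,y0],cv2.approxPolyDP(ct,2,True)[:,0].tolist(),box[:2])
d=plane(T,451.5,234.3,.018);print("dish",d)
mid=(nl+nr)/2
for yaw in(-.03,0,.03,.06):
    org=stand(np.array([*mid[:2],0]),yaw,np.array([110,0,0])/1e3)
    print(yaw,org)
    for p in((54,-140,255),(54,-90,255),(66,-140,255),(66,-90,255),(66,-140,185),(66,-90,185),(115,65,120),(115,-65,120)):
        w=stand(org,yaw,np.array(p)/1e3);print(p,w,proj(T,w),proj(S,w))
E
```

```text
near rim [0.3758 0.0134 0.15  ] [ 0.373  -0.1128  0.15  ] floor far [0.5996 0.0124 0.12  ] [ 0.5983 -0.1174  0.12  ]
yaw L -0.004513422659281149 R -0.020567564025305997 near -0.021827674398099184
top [  0   5  28  12 199] [405.392 200.   ] [[27, 6], [8, 6], [0, 13], [1, 16], [8, 16], [24, 11]] (392, 190)
scene [  5   5  21  29 371] [255.0863 150.7412] [[6, 5], [8, 24], [19, 33], [25, 29], [22, 12]] (240, 132)
dish [ 0.465  -0.3254  0.018 ]
-0.03 [ 0.4844 -0.053   0.    ]
(54, -140, 255) [ 0.5341 -0.1945  0.255 ] [423.7217 200.7668] [244.1668 133.772 ]
(54, -90, 255) [ 0.5356 -0.1446  0.255 ] [401.55   200.7702] [261.9845 141.7998]
(66, -140, 255) [ 0.5461 -0.1949  0.255 ] [423.5425 195.5027] [241.1887 137.1487]
(66, -90, 255) [ 0.5476 -0.1449  0.255 ] [401.4128 195.5072] [259.0678 145.2639]
(66, -140, 185) [ 0.5461 -0.1949  0.185 ] [416.7125 199.5716] [245.4484 156.1281]
(66, -90, 185) [ 0.5476 -0.1449  0.185 ] [396.1979 199.575 ] [262.4578 164.0532]
(115, 65, 120) [0.6013 0.0085 0.12  ] [332.4562 184.3239] [308.0174 219.9718]
(115, -65, 120) [ 0.5974 -0.1214  0.12  ] [382.0347 184.3
[... 1361 characters left out ...]
 [266.5806 201.1074]
0.06 [ 0.4842 -0.0431  0.    ]
(54, -140, 255) [ 0.5465 -0.1796  0.255 ] [416.768  195.5395] [246.6344 139.5884]
(54, -90, 255) [ 0.5435 -0.1297  0.255 ] [394.7769 197.5125] [265.6666 146.4204]
(66, -140, 255) [ 0.5585 -0.1789  0.255 ] [416.1264 190.3169] [244.0394 143.1911]
(66, -90, 255) [ 0.5555 -0.129   0.255 ] [394.1766 192.2835] [263.1554 150.1013]
(66, -140, 185) [ 0.5585 -0.1789  0.185 ] [409.8486 194.756 ] [248.1916 162.0333]
(66, -90, 185) [ 0.5555 -0.129   0.185 ] [389.4947 196.5815] [266.3578 168.7746]
(115, 65, 120) [0.5951 0.0287 0.12  ] [324.844  186.8662] [316.6375 221.3785]
(115, -65, 120) [ 0.6029 -0.1011  0.12  ] [374.1888 182.4584] [268.5995 202.6823]
```

The pad matches the stand at about (0.484, -0.051) with yaw about -0.01. The pad's near face is therefore about (0.537, -0.167, 0.22). I'll push with the shut fingertips at a constant height of z≈0.20, tool x pointing away. From contact to 40° the geometry gives about 74 mm of travel. First I turn and rise.

```bash
python3 -m crank '[[[0,0,-0.6],0.147],[[0,0,-0.6],0.147],[[0,0,-0.6],0.147],[[0,0,-0.6],0.147],[[0,0,-0.6],0.147],[[0,0,-0.6],0.147],[[0,0,-0.6],0.147],[[0,0,-0.6],0.147],[[0,0,-0.6],0.147],[[0,0,-0.6],0.147],[[0,0,-0.6],0.147],[[0,0,-0.6],0.147]]' 1 60
python3 -m crank '[[[0,0,0],0.146],[[0,0,0],0.146],[[0,0,0],0.146],[[0,0,0],0.146],[[0,0,0],0.146],[[0,0,0],0.146],[[0,0,0],0.146],[[0,0,0],0]]'
```

```text
t: 1.4
position: [0.2303, 0.4692, 0.3033]
tool_rot: [-2.654, -1.614, 0.037]
contact_force: [0.7, 1.2, -0.1]
width: 0.0001
t: 2.2
position: [0.405, 0.2713, 0.3032]
tool_rot: [-2.874, -0.639, 0.268]
contact_force: [-0.0, 0.7, 0.0]
width: -0.0001
```

Run:
```python
from cell import sensors
from scipy.spatial.transform import Rotation as R
s=sensors.get_state();print(s["joint_positions"].round(3),s["position"],"\n",R.from_rotvec(s["tool_rot"]).as_matrix().round(3))
```

```text
[0.451 0.256 0.165 1.614 0.222 3.141] [0.40502788 0.27129325 0.30322828] 
 [[ 0.891  0.4   -0.214]
 [ 0.433 -0.89   0.14 ]
 [-0.135 -0.218 -0.967]]
```

The last joint ran into its limit: its sign was the opposite of what I assumed. I'll undo part of the turn to see whether the commanded pose was kept.

```bash
cat > st.py <<'E'
from cell import sensors
from scipy.spatial.transform import Rotation as R
s=sensors.get_state();print(s["t"],s["joint_positions"].round(3),s["position"].round(4),s["contact_force"].round(1),"\n",R.from_rotvec(s["tool_rot"]).as_matrix().round(3))
E
python3 -m crank '[[[0,0,0],-0.146],[[0,0,0],-0.146],[[0,0,0],-0.146],[[0,0,0],-0.146],[[0,0,0],-0.146],[[0,0,0],-0.146],[[0,0,0],-0.146],[[0,0,0],0]]'; python3 st.py
```

```text
t: 3.0
position: [0.4027, 0.2753, 0.3038]
tool_rot: [-2.143, -1.939, 0.095]
contact_force: [0.1, 0.3, 0.6]
width: 0.0002
3.0 [0.461 0.255 0.164 1.613 0.222 2.116] [0.4027 0.2753 0.3038] [0.1 0.3 0.6] 
 [[ 0.113  0.97  -0.214]
 [ 0.987 -0.084  0.14 ]
 [ 0.118 -0.227 -0.967]]
```

The dropped remainder left the tool leaning about 14°, away and to the right at the top. That suits the task: the gripper body leans clear of the tray, and once the lever leans past the tool's lean, only the tip touches the pad. I'll keep the lean and compute the rows in tilted tool axes. Next I move across to the near side of the pad.

```bash
python3 -m crank '[[[-4,0.58,-0.63],0],[[-4,0.58,-0.63],0],[[-4,0.58,-0.63],0],[[-4,0.58,-0.63],0],[[-4,0.58,-0.63],0],[[-4,0.58,-0.63],0],[[-4,0.58,-0.63],0],[[-4,0.58,-0.63],0],[[-4,0.58,-0.63],0],[[-4,0.58,-0.63],0],[[-4,0.58,-0.63],0],[[0,0,0],0]]'; python3 st.py
```

```text
t: 4.2
position: [0.4291, -0.178, 0.304]
tool_rot: [-2.154, -1.927, 0.097]
contact_force: [0.5, 0.7, -0.4]
width: -0.0003
4.2 [-0.42   0.32   0.248  1.754  0.041  1.257] [ 0.4291 -0.178   0.304 ] [ 0.5  0.7 -0.4] 
 [[ 0.124  0.969 -0.214]
 [ 0.986 -0.095  0.14 ]
 [ 0.115 -0.228 -0.967]]
```

```bash
python3 -m crank '[[[0,0,0],0.145],[[0,0,0],0.145],[[0,0,0],0.145],[[0,0,0],0.145],[[0,0,0],0.145],[[0,0,0],0.145],[[0,0,0],0.145],[[0,0,0],0.145],[[0,0,0],0.145],[[0,0,0],0.145],[[0,0,0],0]]'; python3 st.py
python3 - <<'E'
from cell import sensors
from scipy.spatial.transform import Rotation as R
import numpy as np
s=sensors.get_state();M=R.from_rotvec(s["tool_rot"]).as_matrix()
for n,d in(("to start",np.array([.49,-.17,.205])-s["position"]),("x1cm",[.01,0,0]),("z1cm",[0,0,.01])): print(n,(M.T@np.array(d)*100).round(3))
E
```

```text
t: 5.3
position: [0.4289, -0.1736, 0.3048]
tool_rot: [-2.981, -0.019, 0.323]
contact_force: [-0.1, -0.2, -0.3]
width: -0.0
5.3 [-0.413  0.316  0.245  1.754  0.042  2.71 ] [ 0.4289 -0.1736  0.3048] [-0.1 -0.2 -0.3] 
 [[ 0.977 -0.003 -0.214]
 [ 0.028 -0.99   0.14 ]
 [-0.212 -0.143 -0.967]]
to start [8.097 1.048 8.396]
x1cm [ 0.977 -0.003 -0.214]
z1cm [-0.212 -0.143 -0.967]
```

```bash
python3 -m crank '[[[1,0.12,1],0],[[1,0.12,1],0],[[1,0.12,1],0],[[1,0.12,1],0],[[1,0.12,1],0],[[1,0.12,1],0],[[1,0.12,1],0],[[1,0.12,0.9],0],[[0,0,0],0]]'; python3 st.py
python3 - <<'E'
from h import *
a=viewer.camera("scene")["img"][90:210,200:360,::-1];b=viewer.camera("top")["img"][120:300,320:480,::-1]
a=cv2.resize(a,None,fx=2.5,fy=2.5,interpolation=cv2.INTER_CUBIC);b=cv2.resize(b,None,fx=2.5,fy=2.5,interpolation=cv2.INTER_CUBIC)
o=np.zeros((450,800,3),np.uint8);o[:300,:400]=a;o[:,400:]=b
cv2.imwrite("pics/c1.png",cv2.convertScaleAbs(o,alpha=1.5))
E
```

```text
t: 6.2
position: [0.4905, -0.1699, 0.2083]
tool_rot: [-2.98, -0.027, 0.325]
contact_force: [-0.6, -0.0, -0.1]
width: -0.0001
6.2 [-0.365  0.435  0.182  1.572  0.054  2.751] [ 0.4905 -0.1699  0.2083] [-0.6 -0.  -0.1] 
 [[ 0.976  0.002 -0.216]
 [ 0.033 -0.989  0.141]
 [-0.213 -0.145 -0.966]]
```

View pics/c1.png

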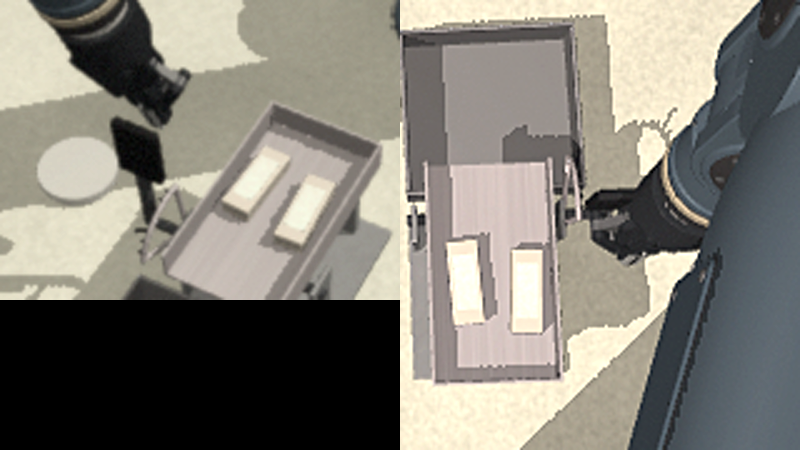

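The picture shows the fingertips on the near side of the pad and in line with it: pad at (137,150) and tip near (165,120) in the left crop. The boxes are unmoved. I predict 40° at TCP x≈0.606. Now I push.

```bash
python3 -m crank '[[[0.49,0,-0.11],0],[[0.49,0,-0.11],0],[[0.49,0,-0.11],0],[[0.49,0,-0.11],0],[[0.49,0,-0.11],0],[[0.39,0,-0.08],0],[[0.39,0,-0.08],0],[[0.39,0,-0.08],0],[[0.39,0,-0.08],0],[[0.39,0,-0.08],0],[[0.39,0,-0.08],0]]'; python3 -m crank '[[[0.39,0,-0.08],0],[[0.39,0,-0.08],0],[[0.39,0,-0.08],0],[[0.39,0,-0.08],0],[[0,0,0],0]]'
python3 - <<'E'
from h import *
a=viewer.camera("scene")["img"][90:240,200:360,::-1];b=viewer.camera("top")["img"][120:300,320:480,::-1]
a=cv2.resize(a,None,fx=2.5,fy=2.5,interpolation=cv2.INTER_CUBIC);b=cv2.resize(b,None,fx=2.5,fy=2.5,interpolation=cv2.INTER_CUBIC)
o=np.zeros((450,800,3),np.uint8);o[:375,:400]=a;o[:,400:]=b
cv2.imwrite("pics/c2.png",cv2.convertScaleAbs(o,alpha=1.5))
E
```

```text
t: 7.4
position: [0.5393, -0.17, 0.2098]
tool_rot: [-2.981, -0.026, 0.323]
contact_force: [-1.2, 0.4, -1.3]
width: -0.0002
t: 7.9
position: [0.5555, -0.1699, 0.2096]
tool_rot: [-2.981, -0.027, 0.322]
contact_force: [-2.3, -0.2, 0.9]
width: 0.0001
```

View pics/c2.png

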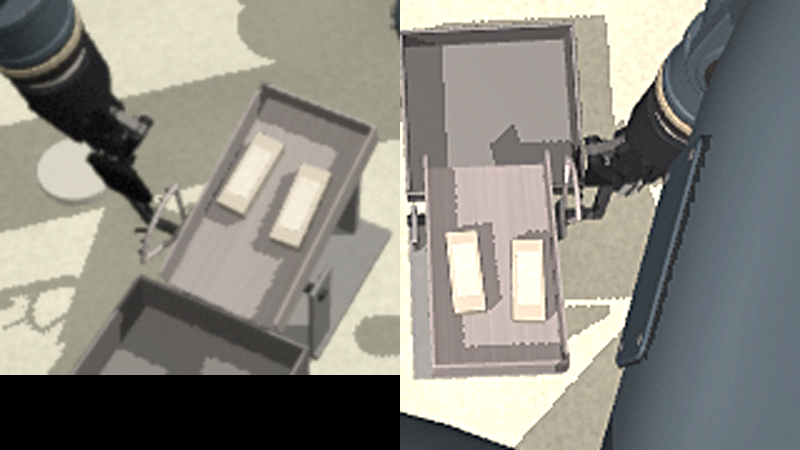

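The tray is rising, with its near edge at crop rows 87–128. I'll work out the tilt by casting the near rim-corner rays onto the tray's side planes.

```bash
cat >> h.py <<'E'
H=np.array([.543,-.051,.11])
def tilt(c,u,v,side):
    o,d=ray(c,u,v);n=np.array([.01,1,0])  # stand y axis, yaw -.01
    p=o+d*((n@H+side*.064-n@o)/(n@d));r=p-H
    return round(np.degrees(np.arctan2(r[2],-r[0])-np.arctan2(.04,.17)),1),(np.hypot(r[0],r[2])*1e3).round(0)
def best(c,u,v,side):   # tilt from the known circle: nearest point of ray family
    from scipy.optimize import minimize_scalar
    f=lambda a:np.sum((proj(c,H+np.array([-.1747*np.cos(a+.231),side*.064+.00175,.1747*np.sin(a+.231)]))-[u,v])**2)
    m=minimize_scalar(f,bounds=(-.1,1),method="bounded");return round(np.degrees(m.x),1),round(m.fun**.5,1)
E
python3 - <<'E'
from h import *
S=viewer.camera("scene")
for nm,uv in(("lvl",((200+274/2.5,90+104/2.5,-1),(200+380/2.5,90+147/2.5,1))),("now",((200+262/2.5,90+87/2.5,-1),(200+375/2.5,90+128/2.5,1)))):
    for u,v,s in uv: print(nm,tilt(S,u,v,s),best(S,u,v,s))
E
```

```text
lvl (np.float64(-2.2), np.float64(176.0)) (np.float64(-1.7), np.float64(0.3))
lvl (np.float64(-0.1), np.float64(172.0)) (np.float64(-1.4), np.float64(0.5))
now (np.float64(15.3), np.float64(171.0)) (np.float64(14.0), np.float64(1.4))
now (np.float64(16.2), np.float64(174.0)) (np.float64(16.0), np.float64(0.3))
```

The tilt is about 16° at TCP x 0.5555, which matches the model. I have about 52 mm more to go to 40°.

```bash
python3 -m crank '[[[0.39,0,-0.09],0],[[0.39,0,-0.09],0],[[0.39,0,-0.09],0],[[0.39,0,-0.09],0],[[0.39,0,-0.09],0],[[0.39,0,-0.09],0],[[0.39,0,-0.09],0],[[0.39,0,-0.09],0],[[0.39,0,-0.09],0],[[0.39,0,-0.09],0],[[0.39,0,-0.09],0],[[0.39,0,-0.09],0]]'; python3 -m crank '[[[0.2,0,-0.04],0],[[0.1,0,-0.02],0],[[0,0,0],0],[[0,0,0],0]]'; python3 st.py
python3 - <<'E'
from h import *
a=viewer.camera("scene")["img"][70:250,200:360,::-1];b=viewer.camera("top")["img"][120:300,320:480,::-1]
a=cv2.resize(a,None,fx=2.5,fy=2.5,interpolation=cv2.INTER_CUBIC);b=cv2.resize(b,None,fx=2.5,fy=2.5,interpolation=cv2.INTER_CUBIC)
o=np.hstack([a,b])
cv2.imwrite("pics/c3.png",cv2.convertScaleAbs(o,alpha=1.5))
E
```

```text
t: 9.25
position: [0.6035, -0.17, 0.2104]
tool_rot: [-2.981, -0.027, 0.322]
contact_force: [-0.1, 0.3, 0.3]
width: 0.0002
t: 9.65
position: [0.6061, -0.1699, 0.2103]
tool_rot: [-2.981, -0.027, 0.322]
contact_force: [-0.7, -0.0, 0.2]
width: 0.0001
9.65 [-0.307  0.64   0.546  1.725  0.069  2.808] [ 0.6061 -0.1699  0.2103] [-0.7 -0.   0.2] 
 [[ 0.977  0.002 -0.214]
 [ 0.033 -0.99   0.14 ]
 [-0.211 -0.144 -0.967]]
```

View pics/c3.png

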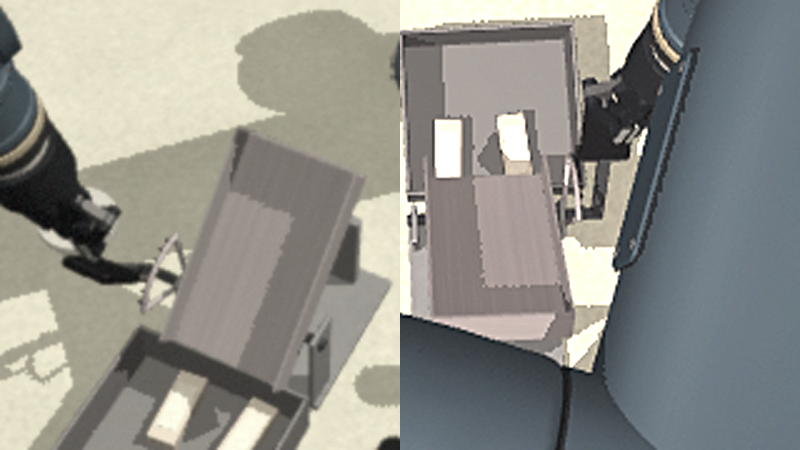

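Both boxes are already in the tub, near crop (178,408) and (247,425). The near rim corners are at crop (240,130) and (363,177). I'll check the tilt.

Run:
```python
from h import *
S=viewer.camera("scene")
for u,v,s in((200+240/2.5,70+130/2.5,-1),(200+363/2.5,70+177/2.5,1)): print(tilt(S,u,v,s),best(S,u,v,s))
```

```text
(np.float64(36.3), np.float64(170.0)) (np.float64(38.3), np.float64(1.6))
(np.float64(30.3), np.float64(169.0)) (np.float64(33.8), np.float64(2.1))
```

Run:
```python
from h import *
S=viewer.camera("scene");T=viewer.camera("top")
for dg in(30,34,38,42,46):
    a=np.radians(dg);o=[]
    for x,z in((-.17,.04),(-.17,.005)):
        for s in(-1,1):
            p=H+np.array([x*np.cos(a)+z*np.sin(a),s*.064+.00175,-x*np.sin(a)+z*np.cos(a)])
            o.append(((proj(S,p)-[200,70])*2.5).round().tolist()+((proj(T,p)-[320,120])*2.5+[400,0]).round().tolist())
    print(dg,o)
```

```text
30 [[250.0, 126.0, 572.0, 337.0], [366.0, 172.0, 431.0, 341.0], [259.0, 135.0, 568.0, 355.0], [372.0, 180.0, 432.0, 360.0]]
34 [[245.0, 125.0, 573.0, 327.0], [362.0, 172.0, 431.0, 332.0], [256.0, 133.0, 569.0, 349.0], [370.0, 178.0, 432.0, 353.0]]
38 [[240.0, 126.0, 574.0, 317.0], [358.0, 173.0, 431.0, 321.0], [252.0, 131.0, 570.0, 341.0], [367.0, 177.0, 431.0, 345.0]]
42 [[234.0, 127.0, 574.0, 306.0], [354.0, 175.0, 431.0, 310.0], [248.0, 130.0, 571.0, 332.0], [364.0, 176.0, 431.0, 336.0]]
46 [[228.0, 130.0, 575.0, 294.0], [349.0, 177.0, 430.0, 298.0], [243.0, 130.0, 572.0, 323.0], [360.0, 176.0, 431.0, 327.0]]
```

The top view puts the rim at row ~314 and the floor edge at ~338, which means about 39–40°. I'll hold here for 2 s.

```bash
python3 -m crank '[[[0,0,0],0],[[0,0,0],0],[[0,0,0],0],[[0,0,0],0],[[0,0,0],0],[[0,0,0],0],[[0,0,0],0],[[0,0,0],0],[[0,0,0],0],[[0,0,0],0]]'; python3 -m crank '[[[0,0,0],0],[[0,0,0],0],[[0,0,0],0],[[0,0,0],0],[[0,0,0],0],[[0,0,0],0],[[0,0,0],0],[[0,0,0],0],[[0,0,0],0],[[0,0,0],0],[[0,0,0],0],[[0,0,0],0]]'
```

```text
t: 10.9
position: [0.6061, -0.1699, 0.2103]
tool_rot: [-2.981, -0.027, 0.322]
contact_force: [-0.2, -0.6, -0.3]
width: -0.0002
t: 12.1
position: [0.6061, -0.1699, 0.2103]
tool_rot: [-2.981, -0.026, 0.322]
contact_force: [-0.6, 0.9, 1.5]
width: 0.0001
```

```bash
python3 -m crank '[[[-0.29,0,0.064],0],[[-0.29,0,0.064],0],[[-0.29,0,0.064],0],[[-0.29,0,0.064],0],[[-0.29,0,0.064],0],[[-0.29,0,0.064],0],[[-0.29,0,0.064],0],[[-0.29,0,0.064],0],[[-0.29,0,0.064],0],[[-0.29,0,0.064],0],[[-0.29,0,0.064],0],[[-0.29,0,0.064],0]]'; python3 -m crank '[[[-0.29,0,0.064],0],[[-0.29,0,0.064],0],[[-0.29,0,0.064],0],[[-0.29,0,0.064],0],[[-0.29,0,0.064],0],[[-0.29,0,0.064],0],[[-0.2,0,0.043],0],[[-0.2,0,0.043],0],[[-0.2,0,0.043],0],[[-0.2,0,0.043],0],[[-0.2,0,0.043],0],[[-0.2,0,0.043],0]]'; python3 -m crank '[[[-0.15,0,0.033],0],[[-0.15,0,0.033],0],[[-0.15,0,0.033],0],[[-0.15,0,0.033],0],[[-0.15,0,0.033],0],[[-0.15,0,0.033],0],[[-0.15,0,0.033],0],[[-0.15,0,0.033],0],[[-0.15,0,0.033],0],[[-0.15,0,0.033],0],[[-0.15,0,0.033],0],[[-0.15,0,0.033],0]]'
```

```text
t: 13.3
position: [0.5702, -0.17, 0.2102]
tool_rot: [-2.981, -0.026, 0.322]
contact_force: [-0.9, 0.0, 1.5]
width: -0.0002
t: 14.5
position: [0.5402, -0.17, 0.2102]
tool_rot: [-2.981, -0.027, 0.322]
contact_force: [-2.0, -0.4, 1.0]
width: 0.0001
t: 15.7
position: [0.5218, -0.1701, 0.2102]
tool_rot: [-2.981, -0.026, 0.322]
contact_force: [-1.3, 0.8, 0.6]
width: 0.0003
```

```bash
python3 -m crank '[[[-0.15,0,0.033],0],[[-0.15,0,0.033],0],[[-0.15,0,0.033],0],[[-0.15,0,0.033],0],[[-0.15,0,0.033],0],[[-0.15,0,0.033],0],[[-0.2,0,0.043],0],[[-0.3,0,0.065],0],[[-0.4,0,0.087],0],[[-0.5,0,0.109],0],[[-0.5,0,0.109],0],[[0,0,0],0]]'; python3 -m crank '[[[-1,0,0],0],[[-1,0,0],0],[[0,0,-1],0],[[0,0,-1],0],[[0,0,0],0]]'
python3 - <<'E'
from h import *
a=viewer.camera("scene")["img"][100:280,200:400,::-1];b=viewer.camera("top")["img"][110:290,250:490,::-1]
a=cv2.resize(a,(400,360),interpolation=cv2.INTER_CUBIC);b=cv2.resize(b,(400,300),interpolation=cv2.INTER_CUBIC)
o=np.zeros((360,800,3),np.uint8);o[:,:400]=a;o[:300,400:]=b
cv2.imwrite("pics/c4.png",cv2.convertScaleAbs(o,alpha=1.5))
E
```

```text
t: 16.9
position: [0.4925, -0.1702, 0.2105]
tool_rot: [-2.981, -0.026, 0.322]
contact_force: [0.2, 0.4, -0.2]
width: -0.0002
t: 17.4
position: [0.4791, -0.1741, 0.2354]
tool_rot: [-2.982, -0.026, 0.318]
contact_force: [-0.5, -0.7, -0.1]
width: 0.0001
```

View pics/c4.png

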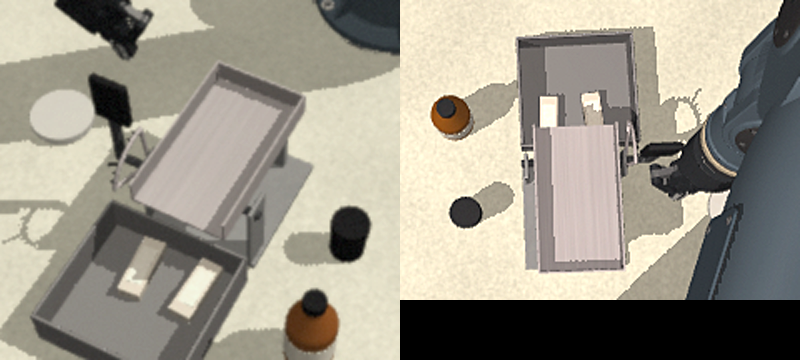

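The tray is level again: its near rim corner is at scene pixel (310,132), against (310,132) before the tip. Both boxes lie in the tub at crop (141,265) and (195,287). The bottle, canister and dish stand, and the gripper is clear, so I'm handing in.

```bash
python3 -c "
from cell import order
print(order.hand_in())"
```

```text
the job is handed in; nothing more can be done
None
```

I tipped the tray to about 39° with the shut fingertips on the lever pad and held it there from about t = 9.5 to 12.1 s. Both boxes slid into the tub. I then eased the lever back over about 4 s and withdrew the gripper, and I handed the job in at about 17.5 s.

- **Final picture:** The tray is level, with its near rim corner at the same pixel as at the start. Both boxes are in the tub, the bottle, canister and dish are standing, and the gripper is clear of everything. I judged the bottle, canister and dish by eye in this picture and did not measure their positions.
- **Forces:** Contact force readings stayed at about 3 N or less.
- **Tilt check disagreed:** My first estimate from the scene camera corners gave 30–38° with poor fits. The top view gave 39–40° and the contact model about 39°, so I relied on those.
- **Turning mistake:** Early on, a wrong sign for the last joint ran it to its range limit. The arm shifted about 0.3 m in free space and the tool was left leaning about 15°. It touched nothing, and I did the rest of the job with that lean.

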